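Push the round nozzle onto the heat gun

TASK

Fit the round, narrow-necked nozzle to the heat gun: set it upright over the tapered spigot on top of the gun and press it straight down, fully home against the collar, so that it grips by friction when you let go. Leave the flat, wide nozzle standing where it is.

Things in the scene. Friction and masses are not known exactly. Their poses are not given: they have to be found in the camera images.
- nozzle_mid (a point): Round steel nozzle, loose, 45 g, 92 mm tall, open socket down; point on its axis (z up), 46 mm above its bottom edge. Outside, by height: foot rim 54 mm wide, socket 51 narrowing to 44 mm (0-42 mm), cone 44 to 22 mm (42-70 mm), straight neck 22 mm wide (70-92 mm), easiest to grip. Socket bore 45 mm at the mouth, 38 mm at 42 mm depth.
- flat_nozzle_mid (a point): The other nozzle: same steel, same socket, but a flat fishtail on top, 66 mm wide, 12 mm thick; 87 mm tall, 90 g, loose. Point on its axis, 43 mm above its bottom edge. Not used; stays where it stands.
- spigot_seat (a point): Centre of the upper face of the dark collar (62 mm wide) at the foot of the spigot on the upright red heat gun, which does not move; z up. The nozzle's bottom edge rests here: fully home, its middle is 46 mm above this point; any turn about its axis will do. 190 mm above the bench. The gun's handle reaches 210 mm out along -y of this frame, below 110 mm.
- spigot_top (a point): Top of the aluminium spigot, on its axis, 54 mm above the collar. Nose 18 mm wide here, 36 mm at 17 mm down, 42 mm at the collar. Four sprung ribs along it: 27 mm across at the top, 42 at 18 mm down, 47 at the collar. The nozzle sticks 10 to 18 mm above the collar; pressing it home takes a force growing to 10 to 18 N; friction holds it. Its weight does not seat it.

How it is judged:
At the end, for the whole second after the job is handed in: The round nozzle is on the spigot, upright within 10 degrees and within 10 mm of its axis, with its bottom edge no more than 4 mm above the collar, released and at rest; the flat nozzle stands within 30 mm of where it stood (z of nozzle_mid in the frame of spigot_seat between 0.04 and 0.05 m and horizontal distance between nozzle_mid and spigot_seat below 0.01 m and angle between nozzle_mid's own z axis and vertical below 0.17 rad and linear speed of nozzle below 0.02 m/s and distance of flat_nozzle_mid from where it was at the start of the episode below 0.03 m); the robot touches nothing.
It fails at once if the flat nozzle is moved by more than 30 mm or tipped over (distance of flat_nozzle_mid from where it was at the start of the episode above 0.03 m or angle between flat_nozzle_mid's own z axis and vertical above 0.5 rad).
It also fails if it takes over 38 s, if anything falls off the work surface, if the arm or the gripper's body presses on something with over 40 N, if the wrist force passes 120 N, or if a joint passes its speed limit or range.

ROBOT

A 7-joint arm with a two-finger parallel gripper is mounted at the origin on a cart in front of the work surface, level with it; the furniture and walls round the work are solid. World frame = base frame: x ahead of the robot, y to its left, z up, the work surface at z = 0. Lengths are in m, angles in rad, forces in N, time in s.
With the tool pointing down it reaches from about 0.4 to 0.85 m from the base axis. Payload 10.4 kg.
Tool frame: the origin (TCP) lies midway between the tips of the shut fingers; the grasp point (between the pads) lies 19 mm behind it; z points along the fingers, y is the line along which they close (so a half turn about z gives the same grasp; the last joint's range is limited). The gripper opens to 85 mm and grips with 20 to 120 N. Pads are 22 mm wide; open, the fingers measure 114 mm over their backs; the gripper's body (76 mm by 85 mm) begins 54 mm behind the grasp point. The pads swing forward as they close: fully open they stand 13 mm farther back than shut.
Start: joints at [1.13, 0.332, -0.065, 1.46, 0.022, 1.35, -0.088], TCP at [0.254, -0.571, 0.231] pointing down, gripper open.
Joint ranges: [-2.6, 2.6], [-0.5, 2.12], [-1.47, 1.34], [0.16, 2.42], [-1.27, 4.41], [0.06, 2.06], [-2.6, 2.6]. Speed limits (rad/s): [2.22, 2.22, 2.79, 2.79, 3.14, 3.14, 3.14].

INTERFACE

Orientations are given as a rotation vector (axis times angle).
In Python, from cell import bot gives the robot as it stands.
- The arm moves only by the tool arm_command, never from a script. Its argument "series" is a list of rows, each a list of 4 numbers: the shift along the world's x, y, z normalised to -1 to 1, where 1 is 0.25 m, then the turn about the world's z normalised to -1 to 1, where 1 is 45 degrees. A call has 1 to 10 rows; each row shifts and turns the commanded pose from where the row before left it; what a row does not reach is not made up. A row lasts 1/8 s, in which the tool goes at most 62.5 mm and 10.7 degrees, less where a joint would pass 70% of its speed; a pose out of reach is approached as far as the arm can. A call with a number of a shift or a turn outside -1 to 1 is refused whole. A call with a gripper value outside its range is refused whole. "hand" is the closure, from -1 (fully open) to 1 (shut), set as the call begins (left out, the last holds). The fingers move at their own pace and stop on an object; "force" is the grip in N (left out, the last holds). Time passes only in rows, so rows that do not move let the fingers close. It gives the time, the measured TCP pose, the force, the opening and the grip force at its end, in the units of the state.
- bot.observe(): the state, without advancing time (a new reading comes with each control period).
- bot.grab_frame(name): name is "scene" or "side" or "wrist"; returns a dict with "img" (420x560x3 uint8, red, green, blue), "intrinsics" (3x3 intrinsics, pixels), "world_from_camera" (4x4, takes a point from camera to world coordinates). Camera axes: x right, y up, looking along -z (the intrinsics and any distortion apply to the point x, -y, -z); pixel columns grow to the right and rows downward; lengths in m; the calibration is good to about 2 mm. A picture is of the moment at which its call begins. There is no depth.
- bot.close_job(): hands the job in; it is judged then, once.
The state is a dict: "time": time; "q": joint angles; "joint_vel": joint speeds; "effort": joint torques, N m; "ee_pos": TCP position; "tool_rot": TCP orientation; "ft_force": force on the tool from outside, world axes, zero at the start; "wrist_torque": the same for the moment, N m; "opening": finger opening in m; "gripper_force": force on a finger pad.
Only numpy, scipy, OpenCV 4.12 (cv2) and the standard library are available. Lean on these libraries where they do the work, as an engineer would, in place of code of your own. Each camera call takes 0.05 s, during which the arm holds its last target. There are 200 camera calls.

## Working session

There is one attempt and no reset: what is moved stays moved. The work goes in short steps, Python scripts to look and compute and a tool call to move; the robot and the scene stay as the last step left them, time stands still between calls to the robot, and variables do not carry over. Pictures are saved under pics/ and viewed, at most 10 in all, crops included, and the job is handed in when it is done.

Besides the shell and the picture viewer there is one more tool, called after "Emit:" by a JSON object that holds its "fn" and its "kwargs", one argument or row to a line. arm_command: Moves the arm, as the interface text tells. Its arguments: {"type":"object","properties":{"series":{"type":"array"},"hand":{"type":"number"},"force":{"type":"number"}},"required":["series"]}

```bash
mkdir -p pics; cat > h.py <<'E'
import numpy as np, cv2
from cell import bot
def shot(n,f):
    d=bot.grab_frame(n); cv2.imwrite(f'pics/{f}.png',d['img'][:,:,::-1]); np.savez(f'pics/{f}.npz',**{k:np.array(v) for k,v in d.items()}); return d
def ray(d,u,v):
    K=np.array(d['intrinsics']);T=np.array(d['world_from_camera'])
    c=np.linalg.inv(K)@[u,v,1]; r=T[:3,:3]@[c[0],-c[1],-c[2]]; return T[:3,3],r/np.linalg.norm(r)
def plane(d,u,v,z):
    o,r=ray(d,u,v); return o+r*(z-o[2])/r[2]
def tri(*L):
    A=0;b=0
    for d,u,v in L:
        o,r=ray(d,u,v);P=np.eye(3)-np.outer(r,r);A=A+P;b=b+P@o
    x=np.linalg.solve(A,b); return x,[float(np.linalg.norm(np.cross(x-ray(*l)[0],ray(*l)[1]))) for l in L]
def proj(d,p):
    K=np.array(d['intrinsics']);T=np.linalg.inv(np.array(d['world_from_camera']));c=T[:3,:3]@p+T[:3,3]
    q=K@[c[0],-c[1],-c[2]];return q[:2]/q[2]
E
python3 - <<'E'
from h import *
a=shot('scene','s0');b=shot('side','d0')
cv2.imwrite('pics/both.png',cv2.resize(np.hstack([a['img'],b['img']])[:,:,::-1],(800,300)))
for d in(a,b):print(d['world_from_camera'],d['intrinsics'])
print(bot.observe())
E
```

```text
[[-0.74080158  0.37677718 -0.55610428 -0.0161804 ]
 [-0.67171375 -0.42007208  0.61019676  0.43226818]
 [-0.00369567  0.82557762  0.56427647  0.66951908]
 [ 0.          0.          0.          1.        ]] [[425.64225608   0.         285.81663288]
 [  0.         425.64225608 204.75780958]
 [  0.           0.           1.        ]]
[[-0.99954311 -0.02478492  0.01729981  0.4725318 ]
 [ 0.02856261 -0.58731324  0.80885557  0.62540078]
 [-0.00988702  0.80898014  0.58775283  0.71268215]
 [ 0.          0.          0.          1.        ]] [[449.24408718   0.         287.15046555]
 [  0.         449.24408718 214.25915774]
 [  0.           0.           1.        ]]
{'time': 0.1, 'q': array([ 1.13040669,  0.33279345, -0.0647252 ,  1.46086466,  0.02160188,
        1.34992616, -0.08849629]), 'joint_vel': array([ 0.0001775 , -0.00163807, -0.00028462, -0.00137652, -0.00153226,
        0.00129311, -0.00079673]), 'effort': array([ 1.69525552e-03, -6.26741338e+01,  4.94202040e-02, -3.92434072e+01,
        1.62907457e-02,  6.85632127e-03, -4.44990826e-05]), 'ee_pos': array([ 0.25345623, -0.57091959,  0.23060158]), 'tool_rot': array([-3.07205303e+00, -6.51312268e-01,  5.04614087e-04]), 'ft_force': array([-0.17636927, -0.34446488, -0.3841281 ]), 'wrist_torque': array([-0.00549129, -0.0277421 ,  0.01180109]), 'gripper_force': 0.0, 'opening': 0.08556719827607855}
```

View pics/s0.png

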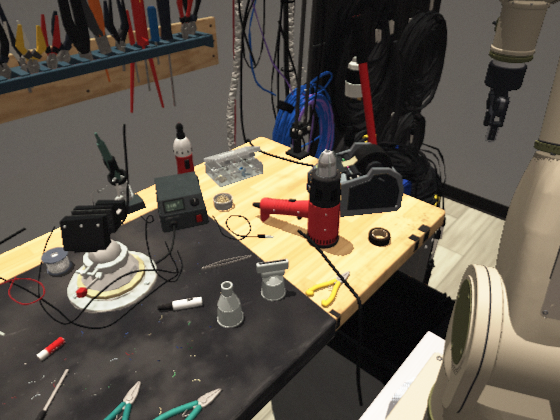

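View pics/d0.png

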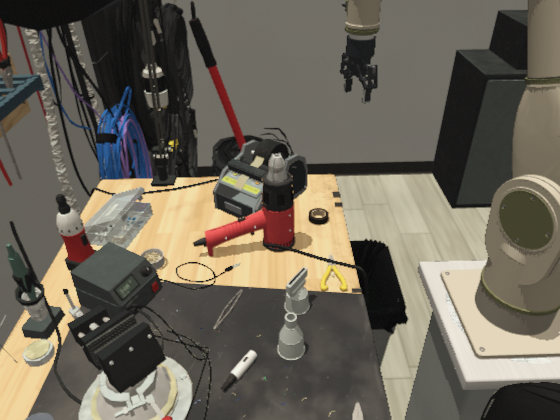

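The scene view shows the round nozzle (rim at about 228,284; base 230,320), the flat nozzle (272,280) and the spigot tip (326,152). In the side view they are at (291,318)/(291,350), (297,290) and (278,155). I'll zoom in for exact edges.

```bash
python3 - <<'E'
from h import *
a=cv2.imread('pics/s0.png');b=cv2.imread('pics/d0.png')
def c(i,u,v):return cv2.resize(i[v:v+75,u:u+100],(400,300),interpolation=cv2.INTER_CUBIC)
cv2.imwrite('pics/z.png',np.vstack([np.hstack([c(a,200,260),c(b,245,290)]),np.hstack([c(a,275,140),c(b,230,145)])]))
E
```

```text
(no output)
```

View pics/z.png

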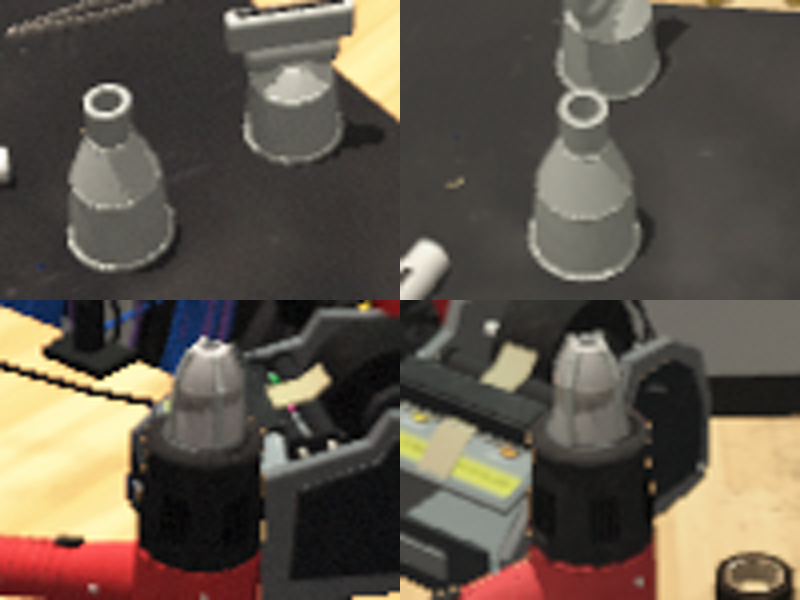

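```bash
python3 - <<'E'
from h import *
a=dict(np.load('pics/s0.npz'));b=dict(np.load('pics/d0.npz'))
f=lambda x,o:(x+.5)/4-.5+o
S=lambda x,y,o:(f(x,o[0]),f(y,o[1]))
def rep(n,s,d,z):
    print(n,tri((a,*s),(b,*d)),plane(a,*s,z),plane(b,*d,z))
rep('rim',S(107,101,(200,260)),S(183,107,(245,290)),.092)
rep('sp',S(217,44,(275,140)),S(185,39,(230,145)),.244)
print('base scene edges', [plane(a,*S(x,233,(200,260)),.0) for x in(67,175)])
# predict collar edges & axis from spigot estimate
for nm,d,o,s,dd in(('a',a,(275,140),217,44),('b',b,(230,145),185,39)):
    p=plane(d,*S(s,dd,o),.244)
    for z in(.19,.244):
        q=proj(d,np.array([p[0],p[1],z])); print(nm,z,(q[0]-o[0]+.5)*4,(q[1]-o[1]+.5)*4+300)
    p=plane(d,*S(107,101,(200,260)),.092) if nm=='a' else plane(d,*S(183,107,(245,290)),.092)
    o=(200,260) if nm=='a' else (245,290)
    q=proj(d,np.array([p[0],p[1],0])); print('base',(q-o+.5)*4)
fl=[plane(a,*S(290,135,(200,260)),.0)];print('flat',fl)
for x in(230,353):print(plane(a,*S(x,20,(200,260)),.087))
E
```

```text
rim (array([0.45742566, 0.08062203, 0.09055156]), [0.00038018864461570164, 0.00038018864461567323]) [0.45652679 0.08107615 0.092     ] [0.45737852 0.08238053 0.092     ]
sp (array([ 0.47700202, -0.24950421,  0.24057409]), [0.0004956415659935214, 0.0004956415659934203]) [ 0.47361099 -0.24497586  0.244     ] [ 0.47691277 -0.24212614  0.244     ]
base scene edges [array([0.47700265, 0.09970193, 0.        ]), array([0.43668985, 0.0633821 , 0.        ])]
a 0.19 212.36687400216283 430.7787354506261
a 0.244 217.50000000000023 344.5
base [122.61425554 233.29356388]
b 0.19 187.86993503415079 424.84919750300674
b 0.244 185.49999999999977 339.5
base [184.59171728 237.57838081]
flat [array([ 0.43998661, -0.02357342,  0.        ])]
[ 0.45748227 -0.00095952  0.087     ]
[ 0.41147802 -0.04233485  0.087     ]
```

Emit:
{"fn": "arm_command", "kwargs": {
  "series": [
    [0, 0, 0.2, 0],
    [0, 0, 0.2, 0],
    [0.07, 0.2, 0, 0.12],
    [0.07, 0.2, 0, 0.12],
    [0.07, 0.2, 0, 0.12],
    [0.07, 0.2, 0, 0.12],
    [0.07, 0.2, 0, 0.12],
    [0.07, 0.2, 0, 0.12],
    [0.07, 0.2, 0, 0.12],
    [0.07, 0.2, 0, 0.12]
  ],
  "hand": -1
}}

```text
time: 1.35
ee_pos: [0.3937, -0.1695, 0.3312]
tool_rot: [2.615, 1.741, -0.0]
ft_force: [1.0, -1.2, 1.1]
opening: 0.0854
gripper_force: 0.0
```

Emit:
{"fn": "arm_command", "kwargs": {
  "series": [
    [0.05, 0.2, 0, 0.1],
    [0.05, 0.2, 0, 0.1],
    [0.05, 0.2, -0.1, 0.1],
    [0.05, 0.2, -0.2, 0.1],
    [0.05, 0.2, -0.2, 0.1],
    [0, 0, 0, 0],
    [0, 0, 0, 0]
  ]
}}

```text
time: 2.22
ee_pos: [0.4529, 0.0653, 0.2195]
tool_rot: [-2.229, -2.214, 0.0]
ft_force: [-0.3, -0.3, -0.2]
opening: 0.0851
gripper_force: 0.0
```

```bash
python3 - <<'E'
from h import *
w=shot('wrist','w1')
print(proj(w,np.array([.457,.081,.092])), w['world_from_camera'],bot.observe()['ee_pos'])
E
```

```text
[285.33473229 181.25116253] [[ 9.99981493e-01  5.59741724e-03  2.38378361e-03  4.53296974e-01]
 [-6.05443422e-03  9.54071365e-01  2.99518238e-01  1.42089840e-01]
 [-5.97771131e-04 -2.99527127e-01  9.54087597e-01  3.62453087e-01]
 [ 0.00000000e+00  0.00000000e+00  0.00000000e+00  1.00000000e+00]] [0.45325617 0.06479036 0.21997805]
```

View pics/w1.png

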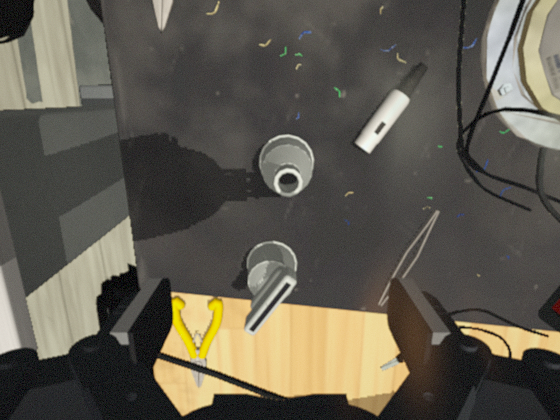

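Wrist view: the round nozzle's rim is at (288,181), against a predicted (285,181), so the position agrees within about 2 mm. The flat nozzle at (270,280) is clear of the fingers. I'll descend onto the neck.

Emit:
{"fn": "arm_command", "kwargs": {
  "series": [
    [0.02, 0.064, -0.1, 0],
    [0, 0, -0.2, 0],
    [0, 0, -0.15, 0],
    [0, 0, -0.1, 0],
    [0, 0, -0.05, 0],
    [0, 0, 0, 0],
    [0, 0, 0, 0]
  ]
}}

```text
time: 3.15
ee_pos: [0.4588, 0.0816, 0.0705]
tool_rot: [2.228, 2.213, 0.002]
ft_force: [0.8, 0.2, -0.2]
opening: 0.0853
gripper_force: 0.0
```

Emit:
{"fn": "arm_command", "kwargs": {
  "series": [
    [0, 0, 0, 0],
    [0, 0, 0, 0],
    [0, 0, 0, 0],
    [0, 0, 0, 0],
    [0, 0, 0, 0],
    [0, 0, 0, 0],
    [0, 0, 0, 0],
    [0, 0, 0, 0]
  ],
  "hand": 1,
  "force": 70
}}

```text
time: 4.15
ee_pos: [0.458, 0.0819, 0.0695]
tool_rot: [2.228, 2.214, 0.0]
ft_force: [-1.9, -0.5, 5.5]
opening: 0.0199
gripper_force: 67.7
```

```bash
python3 - <<'E'
from h import *
w=shot('wrist','w2');b=shot('side','d2')
print(bot.observe()['ee_pos'])
cv2.imwrite('pics/z2.png',np.hstack([cv2.resize(w['img'],(400,300)),cv2.resize(b['img'][240:390,200:400],(400,300))])[:,:,::-1])
E
```

```text
[0.45799094 0.08187105 0.06948293]
```

View pics/z2.png

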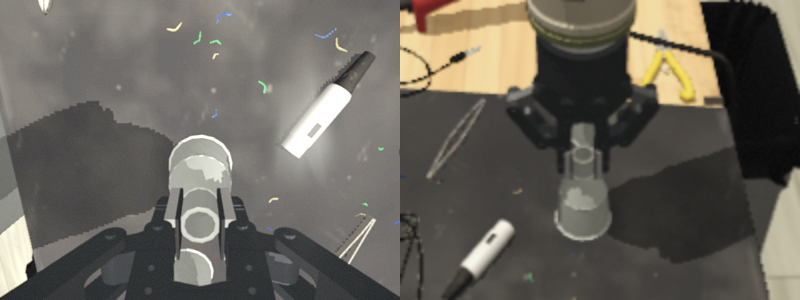

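The nozzle is gripped upright by the neck with an opening of 20 mm. I'll lift and carry it to above the spigot.

Emit:
{"fn": "arm_command", "kwargs": {
  "series": [
    [0, 0, 0.1, 0],
    [0, 0, 0.2, 0],
    [0, 0, 0.22, 0],
    [0, 0, 0.22, 0],
    [0, -0.1, 0.2, 0],
    [0.01, -0.2, 0.12, 0],
    [0.01, -0.2, 0.1, 0],
    [0.01, -0.2, 0, 0],
    [0.01, -0.2, 0, 0],
    [0.01, -0.2, 0, 0]
  ]
}}

```text
time: 5.5
ee_pos: [0.4702, -0.1949, 0.359]
tool_rot: [-2.228, -2.214, 0.0]
ft_force: [1.4, 0.9, 0.0]
opening: 0.0199
gripper_force: 67.9
```

Emit:
{"fn": "arm_command", "kwargs": {
  "series": [
    [0.02, -0.15, 0, 0],
    [0, -0.06, 0, 0],
    [0, 0, 0, 0],
    [0, 0, 0, 0],
    [0, 0, 0, 0]
  ]
}}

```text
time: 6.12
ee_pos: [0.4757, -0.2443, 0.3597]
tool_rot: [2.226, 2.216, 0.0]
ft_force: [0.1, 0.1, -0.0]
opening: 0.0197
gripper_force: 68.0
```

```bash
python3 - <<'E'
from h import *
print(bot.observe()['ee_pos'])
a=shot('scene','s3');b=shot('side','d3')
def c(i,u,v):return cv2.resize(i[v:v+150,u:u+100],(400,600),interpolation=cv2.INTER_CUBIC)
cv2.imwrite('pics/z3.png',np.hstack([c(a['img'],275,70),c(b['img'],230,75)])[:,:,::-1])
E
```

```text
[ 0.47566056 -0.24433413  0.35966208]
```

View pics/z3.png

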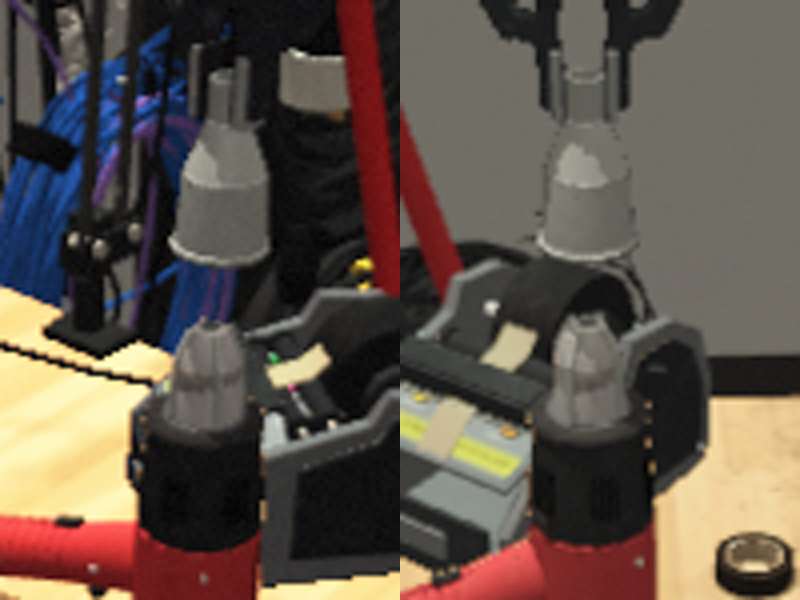

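The nozzle hangs upright over the spigot in both views, with its foot rim at crop x≈220 (scene) and 188 (side). The tip and collar estimates differ slightly, so I'll measure the edges closely.

```bash
python3 - <<'E'
from h import *
a=dict(np.load('pics/s3.npz'));b=dict(np.load('pics/d3.npz'))
e=[]
for n,d,u0,v0 in(('scene',a,300,143),('side',b,252,148)):
    c=cv2.resize(d['img'][v0:v0+60,u0:u0+40],(400,600),interpolation=cv2.INTER_NEAREST)
    c=cv2.convertScaleAbs(c,alpha=1.5).copy()
    for k in range(0,40,5):cv2.putText(c,str(u0+k),(k*10,10),0,.35,(255,255,0));cv2.line(c,(k*10,12),(k*10,600),(0,90,0),1)
    for k in range(5,60,5):cv2.putText(c,str(v0+k),(0,k*10+4),0,.35,(255,255,0))
    e.append(c)
    # predicted silhouettes for axis guess
    for p in([.4755,-.245],):
        for z in(.14,.19,.227,.244,.29,.36): print(n,z,proj(d,np.array([*p,z])).round(1))
        o=d['world_from_camera']
cv2.imwrite('pics/z4.png',np.hstack(e)[:,:,::-1])
E
```

```text
scene 0.14 [325.8 190.7]
scene 0.19 [326.9 171.9]
scene 0.227 [327.8 157.3]
scene 0.244 [328.2 150.4]
scene 0.29 [329.3 130.8]
scene 0.36 [331.2  98.9]
side 0.14 [277.6 193.6]
side 0.19 [277.1 175. ]
side 0.227 [276.7 160.6]
side 0.244 [276.5 153.7]
side 0.29 [276.  134.5]
side 0.36 [275.2 102.9]
```

View pics/z4.png

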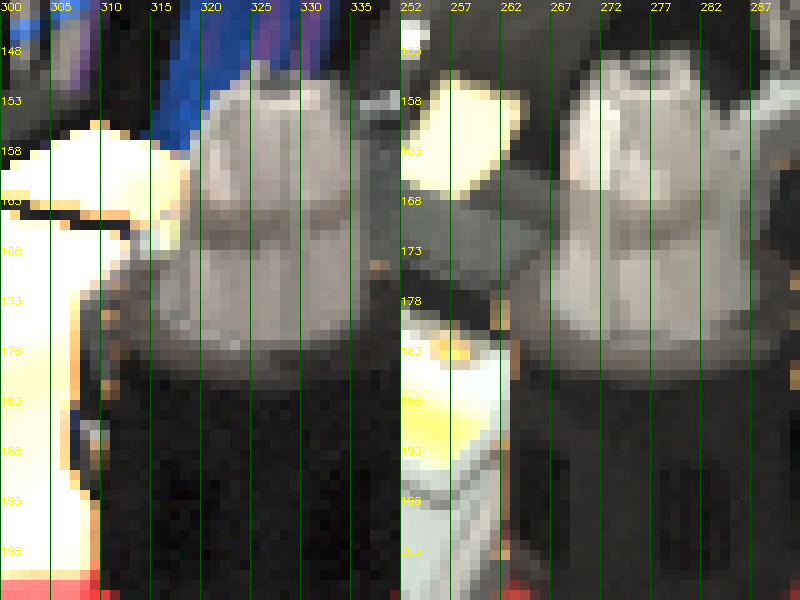

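The spigot's edges (scene 315–335, side 266–286) sit about 1.6 px left of the nozzle axis in both views. That means shifting about +3 mm in x and +1 mm in y. I'll apply the shift and lower partway.

Emit:
{"fn": "arm_command", "kwargs": {
  "series": [
    [0.012, 0.005, 0, 0],
    [0, 0, -0.06, 0],
    [0, 0, -0.06, 0],
    [0, 0, -0.06, 0],
    [0, 0, -0.06, 0],
    [0, 0, -0.04, 0],
    [0, 0, 0, 0],
    [0, 0, 0, 0]
  ]
}}

```text
time: 7.22
ee_pos: [0.4782, -0.2443, 0.2893]
tool_rot: [-2.228, -2.214, 0.0]
ft_force: [-3.0, 2.4, -2.7]
opening: 0.0198
gripper_force: 67.9
```

```bash
python3 - <<'E'
from h import *
s=bot.observe();print(s['ee_pos'],s['ft_force'],s['wrist_torque'])
a=shot('scene','s5');b=shot('side','d5')
def c(i,u,v):return cv2.resize(i[v:v+90,u:u+60],(400,600),interpolation=cv2.INTER_CUBIC)
cv2.imwrite('pics/z5.png',np.hstack([c(a['img'],295,95),c(b['img'],247,100)])[:,:,::-1])
E
```

```text
[ 0.47815443 -0.24430947  0.28934622] [-3.03377121  2.35402835 -2.71575284] [ 0.57960442  0.7038214  -0.03712825]
```

View pics/z5.png

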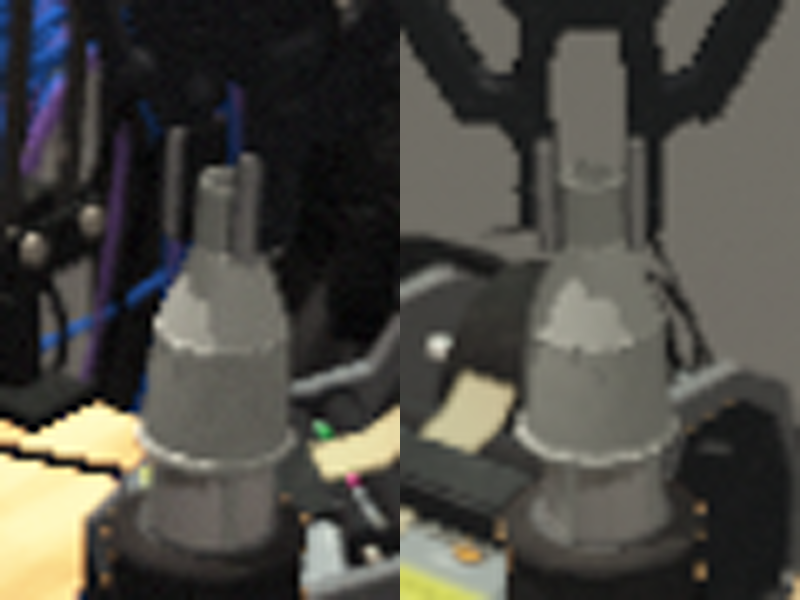

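The nozzle is over the spigot (rim at scene crop x≈217, spigot ≈211; nearly centred in the side view). The side forces call for a small shift to -x and +y. I'll adjust and continue down.

Emit:
{"fn": "arm_command", "kwargs": {
  "series": [
    [-0.005, 0.009, 0, 0],
    [0, 0, -0.02, 0],
    [0, 0, -0.02, 0],
    [0, 0, -0.01, 0],
    [0, 0, 0, 0],
    [0, 0, 0, 0]
  ]
}}

```text
time: 8.07
ee_pos: [0.4771, -0.2421, 0.2766]
tool_rot: [-2.228, -2.214, -0.0]
ft_force: [-0.9, 0.7, -2.2]
opening: 0.0191
gripper_force: 68.0
```

Emit:
{"fn": "arm_command", "kwargs": {
  "series": [
    [-0.002, 0.002, -0.02, 0],
    [0, 0, -0.02, 0],
    [0, 0, -0.01, 0],
    [0, 0, 0, 0],
    [0, 0, 0, 0]
  ],
  "force": 110
}}

```text
time: 8.7
ee_pos: [0.4772, -0.242, 0.2652]
tool_rot: [2.227, 2.213, 0.001]
ft_force: [0.0, 0.9, 6.5]
opening: 0.0187
gripper_force: 107.2
```

Emit:
{"fn": "arm_command", "kwargs": {
  "series": [
    [0, 0, -0.01, 0],
    [0, 0, -0.01, 0],
    [0, 0, -0.01, 0],
    [0, 0, 0, 0],
    [0, 0, 0, 0]
  ]
}}

```text
time: 9.32
ee_pos: [0.4778, -0.242, 0.2596]
tool_rot: [2.225, 2.211, 0.002]
ft_force: [-3.9, 3.4, 18.5]
opening: 0.0186
gripper_force: 108.8
```

Emit:
{"fn": "arm_command", "kwargs": {
  "series": [
    [0, 0, -0.01, 0],
    [0, 0, -0.01, 0],
    [0, 0, 0, 0],
    [0, 0, 0, 0]
  ]
}}

```text
time: 9.82
ee_pos: [0.4783, -0.2421, 0.2593]
tool_rot: [2.222, 2.208, 0.002]
ft_force: [-16.7, 9.5, 53.2]
opening: 0.0186
gripper_force: 113.5
```

```bash
python3 - <<'E'
from h import *
s=bot.observe();print(s['ee_pos'],s['ft_force'])
a=shot('scene','s6');b=shot('side','d6')
def c(i,u,v):return cv2.resize(i[v:v+90,u:u+60],(400,600),interpolation=cv2.INTER_CUBIC)
cv2.imwrite('pics/z6.png',np.hstack([c(a['img'],295,95),c(b['img'],247,100)])[:,:,::-1])
E
```

```text
[ 0.47825358 -0.24205379  0.25930242] [-16.68455053   9.52170382  53.17134896]
```

View pics/z6.png

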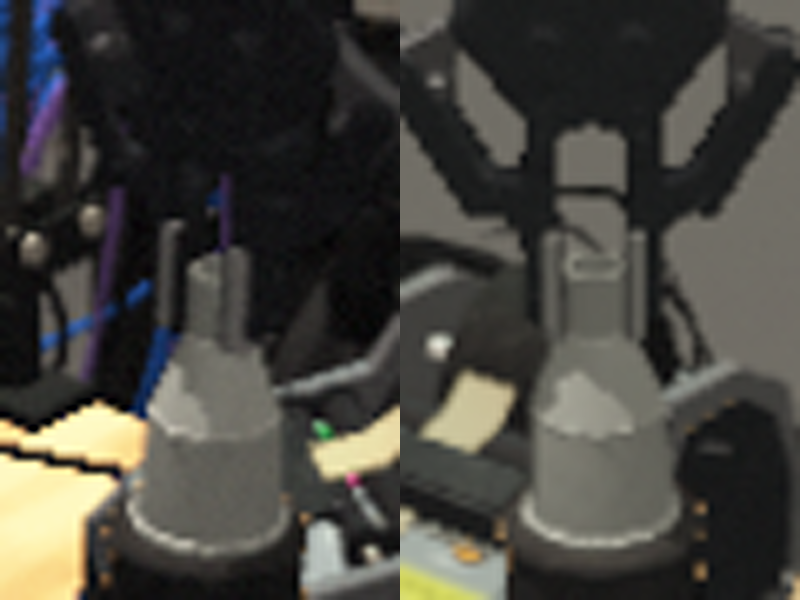

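The force rose to 53 N with no further travel, at a TCP height of 0.2593, which matches the seated height. Both views show the foot rim on the collar. I'll relieve the load, release and go straight up.

Emit:
{"fn": "arm_command", "kwargs": {
  "series": [
    [0, 0, 0.016, 0],
    [0, 0, 0, 0]
  ]
}}

```text
time: 10.18
ee_pos: [0.4779, -0.2419, 0.2595]
tool_rot: [2.224, 2.211, 0.002]
ft_force: [-5.0, 3.8, 24.1]
opening: 0.0186
gripper_force: 109.7
```

Emit:
{"fn": "arm_command", "kwargs": {
  "series": [
    [0, 0, 0, 0],
    [0, 0, 0, 0],
    [0, 0, 0, 0],
    [0, 0, 0, 0],
    [0, 0, 0, 0],
    [0, 0, 0, 0],
    [0, 0, 0, 0]
  ],
  "hand": -1,
  "force": 20
}}

```text
time: 11.05
ee_pos: [0.4766, -0.2417, 0.2558]
tool_rot: [2.228, 2.214, 0.0]
ft_force: [0.3, 0.0, -1.0]
opening: 0.0855
gripper_force: 0.0
```

Emit:
{"fn": "arm_command", "kwargs": {
  "series": [
    [0, 0, 0.1, 0],
    [0, 0, 0.2, 0],
    [0, 0, 0.2, 0],
    [0, 0, 0.1, 0],
    [0, 0, 0, 0],
    [0, 0, 0, 0]
  ]
}}

```text
time: 11.8
ee_pos: [0.4764, -0.2417, 0.4048]
tool_rot: [-2.228, -2.214, 0.001]
ft_force: [-0.5, 0.9, -0.5]
opening: 0.0852
gripper_force: 0.0
```

```bash
python3 - <<'E'
from h import *
s=bot.observe();print(s['ee_pos'],s['ft_force'])
a=shot('scene','s7');b=shot('side','d7')
def c(i,u,v):return cv2.resize(i[v:v+150,u:u+100],(400,600),interpolation=cv2.INTER_CUBIC)
cv2.imwrite('pics/z7.png',np.hstack([c(a['img'],275,70),c(b['img'],230,75)])[:,:,::-1])
E
```

```text
[ 0.47642073 -0.24167935  0.40475962] [-0.53343408  0.90518338 -0.53322026]
```

View pics/z7.png

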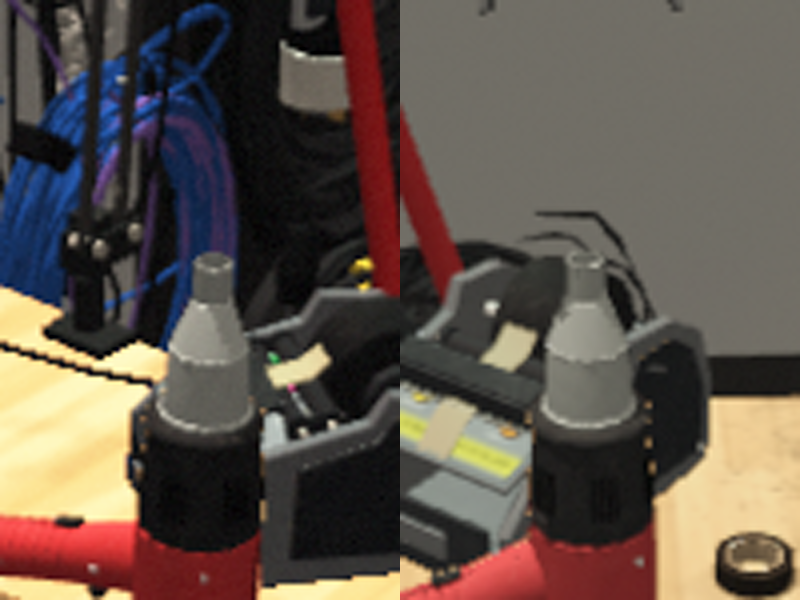

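The nozzle sits upright on the collar (rim at crop (205,420) in the scene view and (590,415) in the side view), with the gripper clear of it. I'll hand in the job.

```bash
python3 -c "
from cell import bot
print(bot.close_job())"
```

```text
the job is handed in; nothing more can be done
None
```

The round nozzle is pressed fully home on the spigot and released, the flat nozzle was left where it stood, and the job is handed in at about 12 s; the hand-in returned no verdict.

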